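# Tack and stack the rivet tins

### The job

Give the bare-metal tin on the green mat its shot of tack spray: press the red cap of the fixed can fully down and let it spring back up, all before you move a tin. Then take the tins off the sloped rack and build a column, the red tin squarely on the bare-metal one and the blue tin squarely on the red, all edges lined up. Set each tin down gently, then push it straight down onto the one below with 15 N, give or take a few, for a second so that it tacks - never several times harder, the tins dent - and only then let go; never let a tin drop even a little, and leave the bottom tin and everything else on the bench where it is.

Things in the scene. Friction and masses are not known exactly. Their poses are not given: they have to be found in the camera images.
- base_tin: Closed flat rectangular tin, 96 mm long (its x), 54 mm wide (its y), 36 mm high (its z); origin at the centre of its underside. About 0.2 to 0.45 kg. Bare steel with a dark lid. Lies loose and level on the green mat: the bottom of the column.
- red_tin: Closed flat rectangular tin, 96 mm long (its x), 54 mm wide (its y), 36 mm high (its z); origin at the centre of its underside. About 0.2 to 0.45 kg. Red. Lies loose on the sloped rack, its length along the slope, so its z axis leans 35 degrees towards the rack's low edge.
- blue_tin: Closed flat rectangular tin, 96 mm long (its x), 54 mm wide (its y), 36 mm high (its z); origin at the centre of its underside. About 0.2 to 0.45 kg. Blue, otherwise as the red one; which side of the rack each lies on varies. At least 45 mm of free slope lies between the two and 20 mm of board outside each.
- rack: Fixed plywood rack, 260 mm wide (its y) and about 125 mm deep, origin on the table under the tins' centre line. Its board falls away from the robot (towards its +x) at 35 degrees; the board's surface is 62 mm above the table over the origin. A lip 12 mm high across the low edge holds the tins; the sides are open.
- mat: Fixed green cutting mat with a white grid, 260 mm (its x) by 340 mm (its y), 3 mm thick; origin at the centre of its underside. Mat and rack stand side by side, either one on the left.
- cap_top (a point): Centre of the top of the can's red cap, 28 mm across, about 156 mm above the table. The aluminium can with a yellow band, 52 mm across, is fixed on the mat, 180 mm from the bottom tin; its nozzle points at that tin.
- cap (a joint): Travel of the sprung cap in m: 0 up, 0.007 fully down, which takes about 6 N. It springs back when let go.
- dye_jar: Amber jar, 44 mm across, 60 mm high, loose on the mat; origin under its centre. Bystander.
- spool: Orange thread spool, 40 mm across, 40 mm high, loose on the mat; origin under its centre. Bystander.
- wax_tin: Round brass tin, 48 mm across, 22 mm high, loose on the mat; origin under its centre. Bystander.
- mallet: Hammer, 240 mm long, lying behind the work; its x along the handle. Bystander.
- dye_bottle: White bottle with red cap, 48 mm across, 120 mm high, behind the work; origin under its centre. Bystander.
- edge_paint: White bottle with black cap, 40 mm across, 100 mm high, behind the work; origin under its centre. Bystander.
There are look-alikes about, which are no part of the job. Leave any turquoise or yellow look-alike of the base_tin alone. There is more than one size of the red_tin; the job needs the middle-sized.

How it is judged:
On the way, in this order (a step that is already met when the one before it is completed fails the run):
1. the spray cap is pressed fully down (value of joint cap above 0.0055 m), for 0.1 s.
2. the cap is let go and has sprung back up (value of joint cap below 0.0015 m and contact force between the fingers and cap below 0.05 N), for 0.1 s.
3. the red tin is pressed squarely down onto the bare-metal tin with 10 to 20 N (x of red_tin in the frame of base_tin between -0.006 and 0.006 m and y of red_tin in the frame of base_tin between -0.006 and 0.006 m and z of red_tin in the frame of base_tin between 0.033 and 0.039 m and angle between the x axis of red_tin and the x axis of base_tin, either way round below 0.09 rad and contact force between red_tin and base_tin between 10 and 20 N), for 0.4 s.
4. the red tin rests squarely on the bare-metal tin, released (x of red_tin in the frame of base_tin between -0.006 and 0.006 m and y of red_tin in the frame of base_tin between -0.006 and 0.006 m and z of red_tin in the frame of base_tin between 0.033 and 0.039 m and angle between the x axis of red_tin and the x axis of base_tin, either way round below 0.09 rad and angle between each of red_tin, base_tin's own z axis and vertical below 0.06 rad and contact force between the fingers and red_tin below 0.05 N and linear speed of red_tin below 0.03 m/s and distance of base_tin from where it was at the start of the episode below 0.015 m), for 0.2 s.
5. the blue tin is pressed squarely down onto the red tin with 10 to 20 N (x of blue_tin in the frame of red_tin between -0.006 and 0.006 m and y of blue_tin in the frame of red_tin between -0.006 and 0.006 m and z of blue_tin in the frame of red_tin between 0.033 and 0.039 m and angle between the x axis of blue_tin and the x axis of red_tin, either way round below 0.09 rad and contact force between blue_tin and red_tin between 10 and 20 N), for 0.4 s.
6. the blue tin rests squarely on the red tin, released (all of step 4 and x of blue_tin in the frame of red_tin between -0.006 and 0.006 m and y of blue_tin in the frame of red_tin between -0.006 and 0.006 m and z of blue_tin in the frame of red_tin between 0.033 and 0.039 m and angle between the x axis of blue_tin and the x axis of red_tin, either way round below 0.09 rad and angle between blue_tin's own z axis and vertical below 0.06 rad and contact force between the fingers and blue_tin below 0.05 N and linear speed of blue_tin below 0.03 m/s), for 0.2 s.
At the end, for the whole second after the job is handed in: Red tin flat on the bare-metal tin and blue tin flat on the red, each within 6 mm in length and width and 0.09 rad of the one below, level, at rest and released; the bottom tin within 15 mm of where it began; the cap up (all of step 6 and value of joint cap below 0.0015 m); the robot touches nothing.
It fails at once if the cap is pressed once a rack tin has been moved (value of joint cap above 0.003 m and distance of any of red_tin, blue_tin from where it was at the start of the episode above 0.03 m).
It fails at once if a tin is dropped or knocked: moving at over 0.15 m/s out of the fingers (a fall of about 1 mm) ((contact force between the fingers and red_tin below 0.02 N and linear speed of red_tin above 0.15 m/s) or (contact force between the fingers and blue_tin below 0.02 N and linear speed of blue_tin above 0.15 m/s) or (contact force between the fingers and base_tin below 0.02 N and linear speed of base_tin above 0.15 m/s)).
It fails at once if a tin is pressed onto the column with over 45 N (contact force between red_tin and base_tin above 45 N or contact force between blue_tin and red_tin above 45 N).
It fails at once if the bottom tin is shoved over 15 mm (distance of base_tin from where it was at the start of the episode above 0.015 m).
It fails at once if a bystander is moved over 20 mm or tipped (distance of any of dye_jar, spool, wax_tin, mallet, dye_bottle, edge_paint from where it was at the start of the episode above 0.02 m or angle between any of dye_jar, spool, wax_tin, dye_bottle, edge_paint's own z axis and vertical above 0.3 rad).
It also fails if it takes over 72 s, if anything falls off the work surface, if the arm or the gripper's body presses on something with over 40 N, if the wrist force passes 120 N, or if a joint passes its speed limit or range.

### The arm

A 6-joint arm with a two-finger parallel gripper is mounted at the origin on the work surface. World frame = base frame: x ahead of the robot, y to its left, z up, the work surface at z = 0. Lengths are in m, angles in rad, forces in N, time in s.
With the tool pointing down it reaches from about 0.35 to 0.775 m from the base axis. Payload 5.5 kg.
Tool frame: the origin (TCP) lies midway between the tips of the shut fingers; the grasp point (between the pads) lies 19 mm behind it; z points along the fingers, y is the line along which they close (so a half turn about z gives the same grasp; the last joint's range is limited). The gripper opens to 85 mm and grips with 20 to 120 N. Pads are 22 mm wide; open, the fingers measure 114 mm over their backs; the gripper's body (76 mm by 85 mm) begins 54 mm behind the grasp point. The pads swing forward as they close: fully open they stand 13 mm farther back than shut.
Start: joints at [1.195, 0.313, 0.046, 1.304, 0, 1.431], TCP at [0.134, 0.559, 0.231] pointing down, gripper open.
Joint ranges: [-2.76, 2.76], [-0.86, 1.69], [-1.03, 1.26], [-2.2, 2.34], [-1.47, 1.5], [-3.14, 3.14]. Speed limits (rad/s): [2.57, 2.57, 3.14, 3.14, 3.14, 3.14].

### API

Orientations are given as a unit quaternion [w, x, y, z].
In Python, from workcell import get_state, read_camera, camera_info, hand_in, recognise gives the robot as it stands.
- The arm moves only by the tool arm_command, never from a script. Its argument "moves" is one flat list of numbers, 7 for each row, row after row: the opening, from -1 (shut) to 1 (fully open), then the shift along the tool's x, y, z in mm, then the turn, a rotation vector about the tool's x, y, z in rad. A call has 1 to 8 rows; each row shifts and turns the commanded pose from where the row before left it, along the tool's axes as they then stand; what a row does not reach is not made up. A row lasts 1/8 s, in which the tool goes at most 62.5 mm and 10.7 degrees, less where a joint would pass 70% of its speed; a pose out of reach is approached as far as the arm can. A call with a gripper value outside its range is refused whole. The fingers move at their own pace and stop on an object; "newtons" is the grip in N (left out, the last holds). Time passes only in rows, so rows that do not move let the fingers close. It gives the time, the measured TCP pose, the force, the opening and the grip force at its end, in the units of the state.
- get_state(): the state, without advancing time (a new reading comes with each control period).
- read_camera(name): name is "scene" or "top" or "wrist"; returns (picture, depth): 400x640x3 uint8, blue, green, red; 400x640 float32, m along the optical axis (not along the pixel's ray), 0 where there is no reading.
- camera_info(name): a dict with "fovy" (degrees; the focal length in pixels is half the picture's height over the tangent of half this angle, whatever the lens; pixels are square), "cx", "cy" (the principal point, pixels), "k1" (the pictures are not rectified: a ray, as slopes to the right and down, at radius r is drawn at 1 + k1 r^2 times it, then the intrinsics apply), "eye" and "orientation" of the camera in the world; the wrist camera has in their place "tool_from_camera" (4x4, takes a point from camera to tool coordinates, whose origin is the TCP and whose axes are the flange's). Camera axes: x right, y down, z forward; pixel columns grow to the right and rows downward; lengths in m; the calibration is good to about 2 mm. A picture is of the moment at which its call begins: read the wrist's pose just before it. camera_info takes no time and is no camera call.
- hand_in(): hands the job in; it is judged then, once.
Trained networks look in the newest picture that a camera, given by its name, has taken for a name from the list of things; names that differ only in an ending like _2 or _b are one class to them, and where a whole thing is asked for, a point or a joint stands for the part that bears it (a point fixed in the world has none). Each returns a list of dicts, best first, with "confidence" (0 to 1); they miss things now and then, are a little off and sometimes report something else, mostly with a low value. They report only what shows in the picture. A call takes as long as a camera call. They do not tell look-alikes from the thing itself.
- recognise(camera, label): "point" ([column, row] in pixels, amid what is visible of it).
The state is a dict: "clock": time; "joint_pos": joint angles; "qvel": joint speeds; "tau": joint torques, N m; "tcp_pos": TCP position; "orientation": TCP orientation; "wrist_force": force on the tool from outside, world axes, zero at the start; "ft_torque": the same for the moment, N m; "finger_gap": finger opening in m; "grip_force": force on a finger pad.
Only numpy, scipy, OpenCV 4.12 (cv2) and the standard library are available. Lean on these libraries where they do the work, as an engineer would, in place of code of your own. Each camera call takes 0.05 s, during which the arm holds its last target. There are 200 camera calls.

## Working session

There is one attempt and no reset: what is moved stays moved. The work goes in short steps, Python scripts to look and compute and a tool call to move; the robot and the scene stay as the last step left them, time stands still between calls to the robot, and variables do not carry over. Pictures are saved under pics/ and viewed, at most 10 in all, crops included, and the job is handed in when it is done.

Besides the shell and the picture viewer there is one more tool, called after "Call:" in YAML: its name, and indented under it one key for each argument. arm_command: Moves the arm, as the interface text tells. Its arguments: {"type":"object","properties":{"moves":{"type":"array"},"newtons":{"type":"number"}},"required":["moves"]}

```bash
mkdir -p pics; ls; cat > h.py <<'E'
import numpy as np, cv2
from scipy.spatial.transform import Rotation as R
from workcell import *
def rot(q): return R.from_quat([q[1],q[2],q[3],q[0]]).as_matrix()
def cam(name,st=None):
    i=camera_info(name); f=200/np.tan(np.radians(i["fovy"])/2)
    if "eye" in i: T=np.eye(4);T[:3,:3]=rot(i["orientation"]);T[:3,3]=i["eye"]
    else:
        st=st or get_state(); W=np.eye(4);W[:3,:3]=rot(st["orientation"]);W[:3,3]=st["tcp_pos"]
        T=W@np.array(i["tool_from_camera"])
    return i,f,T
def rays(uv,i,f):
    d=(np.atleast_2d(uv).astype(float)-[i["cx"],i["cy"]])/f; s=d.copy()
    for _ in range(20): s=d/(1+i["k1"]*(s**2).sum(1,keepdims=True))
    return np.c_[s,np.ones(len(s))]
def cloud(depth,i,f,T,uv=None):
    if uv is None:
        v,u=np.mgrid[:400,:640]; uv=np.c_[u.ravel(),v.ravel()]
    uv=np.atleast_2d(uv); z=depth[uv[:,1].astype(int),uv[:,0].astype(int)]
    P=rays(uv,i,f)*z[:,None]
    P=P@T[:3,:3].T+T[:3,3]; P[z==0]=np.nan
    return P
def proj(P,i,f,T):
    p=(np.atleast_2d(P)-T[:3,3])@T[:3,:3]; s=p[:,:2]/p[:,2:]
    return s*(1+i["k1"]*(s**2).sum(1,keepdims=True))*f+[i["cx"],i["cy"]]
E
python3 - <<'E'
from h import *
names="base_tin red_tin blue_tin rack mat cap_top dye_jar spool wax_tin mallet dye_bottle edge_paint".split()
for c in ["scene","top"]:
    im,d=read_camera(c); i,f,T=cam(c); cv2.imwrite(f"pics/{c}0.png",im); np.savez(f"{c}0.npz",im=im,d=d)
    print(c,i["eye"],round(f),T[:3,2])
    for n in names:
        for r in recognise(c,n)[:4]:
            u=np.round(r["point"]).astype(int); print(n,u,round(r["confidence"],2),cloud(d,i,f,T,u)[0].round(3))
E
```

```text
pics
scene [ 1.23864724 -0.08043251  1.16012148] 473 [-0.55380626  0.07188532 -0.8295367 ]
base_tin [328 170] 0.96 [0.376 0.058 0.035]
base_tin [234 161] 0.88 [nan nan nan]
red_tin [377 255] 0.92 [0.673 0.146 0.025]
red_tin [382 202] 0.64 [0.552 0.179 0.095]
red_tin [198 214] 0.63 [ 0.555 -0.304  0.149]
blue_tin [429 203] 0.82 [0.569 0.307 0.087]
rack [400 193] 0.78 [0.517 0.24  0.075]
mat [237 231] 0.61 [ 0.53  -0.227  0.003]
mat [196 214] 0.2 [ 0.556 -0.309  0.152]
dye_jar [288 245] 0.74 [ 0.631 -0.088  0.065]
spool [213 201] 0.5 [ 0.445 -0.285  0.044]
wax_tin [251 254] 0.49 [ 0.619 -0.19   0.022]
wax_tin [432 203] 0.35 [0.569 0.316 0.084]
mallet [360 304] 0.59 [0.802 0.075 0.021]
dye_bottle [426 275] 0.59 [0.772 0.245 0.077]
edge_paint [245 304] 0.65 [ 0.779 -0.208  0.067]
top [0.44690678 0.03376678 1.12211257] 449 [ 0.08522119 -0.0100663  -0.99631121]
base_tin [379 219] 0.85 [ 0.493 -0.128  0.04 ]
base_tin [304 271] 0.68 [0.372 0.056 0.034]
base_tin [416 300] 0.63 [ 0.297 -0.212  0.036]
red_tin [263 150] 0.95 [0.669 0.152 0.029]
red_tin [220 284] 0.7 [0.346 0.255 0.048]
red_tin [245 198] 0.69 [0.544 0.186 0.1  ]
blue_tin [193 197] 0.88 [0.548 0.305 0.102]
rack [224 215] 0.9 [0.507 0.238 0.084]
mat [415 209] 0.63 [ 0.518 -0.224  0.004]
cap_top [464 191] 0.71 [ 0.546 -0.299  0.154]
cap_top [414 212] 0.58 [ 0.51  -0.222  0.003]
cap_top [296 102] 0.36 [0.791 0.069 0.024]
cap_top [224 216] 0.16 [0.505 0.238 0.084]
spool [443 243] 0.59 [ 0.432 -0.28   0.044]
spool [467 186] 0.2 [ 0.557 -0.306  0.154]
wax_tin [400 174] 0.66 [ 0.604 -0.185  0.027]
mallet [295  98] 0.68 [0.801 0.071 0.026]
dye_bottle [219 114] 0.65 [0.745 0.248 0.088]
edge_paint [409 109] 0.85 [ 0.755 -0.204  0.07 ]
```

View pics/top0.png

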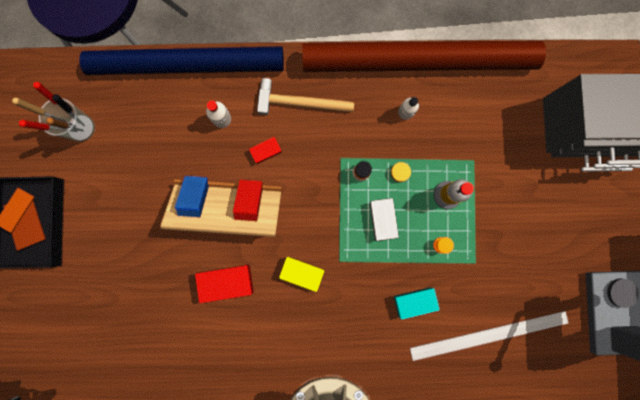

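View pics/scene0.png

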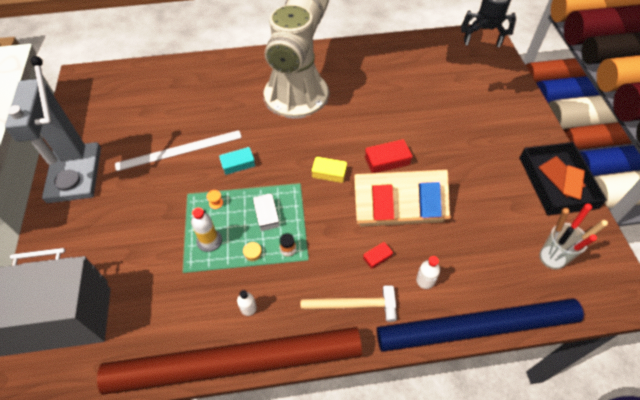

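Top view: the base tin (white/steel) is at (384,220), the can's red cap at (466,188), the rack red tin at (247,200) and the rack blue tin at (192,196). The large red (223,284), small red (265,150), yellow (301,274) and turquoise (417,304) are look-alikes. The scene view agrees.

```bash
cat >> h.py <<'E'
def rect(P):
    r=cv2.minAreaRect((P[:,:2]*1000).astype(np.float32)); b=cv2.boxPoints(r)
    e=[b[1]-b[0],b[2]-b[1]]; e.sort(key=np.linalg.norm)
    L=e[1]; yaw=np.arctan2(L[1],L[0])
    if yaw>np.pi/2: yaw-=np.pi
    if yaw<=-np.pi/2: yaw+=np.pi
    return np.array(r[0])/1000,yaw,[round(float(np.linalg.norm(x)),1) for x in e]
def near(P,c,r): return np.linalg.norm(P[:,:2]-c,axis=1)<r
E
python3 - <<'E'
from h import *
for c in ["scene","top"]:
    z=np.load(f"{c}0.npz"); i,f,T=cam(c); P=cloud(z["d"],i,f,T); hsv=cv2.cvtColor(z["im"],cv2.COLOR_BGR2HSV).reshape(-1,3).astype(int)
    m=near(P,[.493,-.128],.075)&(P[:,2]>.030)&(P[:,2]<.05)
    print(c,"base",rect(P[m]),np.median(P[m,2]),m.sum())
    m=near(P,[.55,-.30],.05)&(P[:,2]>.148)&(P[:,2]<.17); print("cap",np.c_[P[m]].mean(0),P[m].min(0),P[m].max(0),m.sum())
    for n,ctr in [("red",[.545,.186]),("blue",[.55,.305])]:
        H=hsv[:,0]; col=((H<8)|(H>172)) if n=="red" else (abs(H-112)<14)
        m=near(P,ctr,.075)&(P[:,2]>.045)&col&(hsv[:,1]>120)
        Q=P[m]
        # iterate plane with normal near 35deg tilt
        best=None
        rng=np.random.default_rng(0)
        for _ in range(300):
            a=Q[rng.choice(len(Q),3,False)]; nn=np.cross(a[1]-a[0],a[2]-a[0]); l=np.linalg.norm(nn)
            if l<1e-7: continue
            nn/=l; nn*=np.sign(nn[2])
            if nn[2]<.7: continue
            inl=abs((Q-a[0])@nn)<.002
            if best is None or inl.sum()>best.sum(): best=inl
        A=Q[best]; cc=A.mean(0); nn=np.linalg.svd(A-cc)[2][2]; nn*=np.sign(nn[2])
        ex=np.array([nn[2],0,-nn[0]]); h=np.array([nn[0],nn[1],0]); h/=np.linalg.norm(h)
        xs=h*nn[2]-np.array([0,0,1])*np.hypot(nn[0],nn[1]); ys=np.cross(nn,xs)
        L=np.c_[(A-cc)@xs,(A-cc)@ys]; c2,yw,sz=rect(L)
        print(n,m.sum(),best.sum(),"n",nn.round(3),"tilt",np.degrees(np.arccos(nn[2])).round(1),"dir",np.degrees(np.arctan2(nn[1],nn[0])).round(1),"ctr",(cc+c2[0]*xs+c2[1]*ys).round(4),np.degrees(yw).round(1),sz)
    m=near(P,[.51,.24],.15)&(P[:,2]>.02)&(P[:,2]<.12); print("rack top z",np.nanmax(P[m,2]),P[m].min(0),P[m].max(0))
E
```

```text
scene base (array([ 0.49252243, -0.14039417]), np.float32(0.114959404), [54.7, 98.2]) 0.03857655631617929 571
cap [ 0.55160129 -0.30563572  0.1517363 ] [ 0.53503036 -0.31939282  0.14814189] [ 0.5644769  -0.28893903  0.15794643] 87
red 711 397 n [ 0.579 -0.034  0.815] tilt 35.4 dir -3.4 ctr [0.5502 0.1823 0.0908] -2.9 [54.6, 93.7]
blue 657 353 n [ 0.557 -0.094  0.825] tilt 34.4 dir -9.5 ctr [0.5609 0.3112 0.0908] 4.3 [53.0, 90.7]
rack top z 0.11982763861800838 [0.36055308 0.10947838 0.02002764] [0.64312229 0.37907075 0.11982764]
top base (array([ 0.49396643, -0.1410847 ]), np.float32(0.11801154), [55.2, 96.7]) 0.03982812618380294 907
cap [ 0.55092081 -0.30341205  0.15343013] [ 0.53890016 -0.31947456  0.14829582] [ 0.56369834 -0.28495793  0.15859902] 136
red 962 570 n [ 0.58  -0.038  0.814] tilt 35.5 dir -3.7 ctr [0.5515 0.182  0.0925] -1.4 [54.2, 95.2]
blue 968 585 n [ 0.588 -0.065  0.806] tilt 36.3 dir -6.4 ctr [0.5622 0.3121 0.0922] 1.7 [54.0, 95.5]
rack top z 0.11975816339232948 [0.3614775  0.10986712 0.02066898] [0.64473032 0.37971761 0.11975816]
```

```bash
cat >> h.py <<'E'
def pose():
    s=get_state(); return np.array(s["tcp_pos"]),rot(s["orientation"]),s
def frame(z,y):
    z=np.array(z,float);z/=np.linalg.norm(z); y=np.array(y,float); y-=z*(y@z); y/=np.linalg.norm(y)
    return np.c_[np.cross(y,z),y,z]
def plan(p,Rm,pt,Rt,n):
    "n rows: shift in current tool axes then turn"
    w=R.from_matrix(Rm.T@Rt).as_rotvec()
    print("rot deg total",np.degrees(np.linalg.norm(w)).round(1),"dist mm",(np.linalg.norm(pt-p)*1000).round(1))
    Rk=Rm
    for k in range(n):
        d=Rk.T@(pt-p)/n*1000; print(d.round(1).tolist(),(w/n).round(3).tolist()); Rk=Rk@R.from_rotvec(w/n).as_matrix()
E
python3 - <<'E'
from h import *
p,Rm,s=pose(); print(s["clock"],p,"\n",Rm.round(3),s["wrist_force"],s["finger_gap"]); i,f,T=cam("wrist"); print(np.array(i["tool_from_camera"]).round(3),f,i["k1"])
E
```

```text
1.3 [0.13435875 0.55910321 0.23133121] 
 [[-0.972  0.234  0.   ]
 [ 0.234  0.972  0.   ]
 [-0.     0.    -1.   ]] [-0.25212961  0.24553985 -1.00347331] 0.08549929257998007
[[ 0.001 -0.961 -0.276  0.071]
 [ 1.     0.001  0.     0.   ]
 [-0.    -0.276  0.961 -0.142]
 [ 0.     0.     0.     1.   ]] 356.3442829913989 0.003453661512645156
```

```bash
python3 - <<'E'
from h import *
p,Rm,s=pose()
Rt=frame([0,0,-1],[0,1,0]); plan(p,Rm,np.array([.49,.25,.33]),Rt,8)
E
```

```text
rot deg total 13.5 dist mm 481.4
[-52.3, -27.2, -12.3] [0.0, 0.0, -0.029]
[-51.4, -28.7, -12.3] [0.0, 0.0, -0.029]
[-50.6, -30.2, -12.3] [0.0, 0.0, -0.029]
[-49.6, -31.7, -12.3] [0.0, 0.0, -0.029]
[-48.7, -33.1, -12.3] [0.0, 0.0, -0.029]
[-47.7, -34.6, -12.3] [0.0, 0.0, -0.029]
[-46.7, -36.0, -12.3] [0.0, 0.0, -0.029]
[-45.6, -37.3, -12.3] [0.0, 0.0, -0.029]
```

Call:
arm_command:
  moves: [-1,-52,-27,-12,0,0,-0.03,-1,-51,-29,-12,0,0,-0.03,-1,-51,-30,-12,0,0,-0.03,-1,-50,-32,-12,0,0,-0.03,-1,-49,-33,-12,0,0,-0.03,-1,-48,-35,-12,0,0,-0.03,-1,-47,-36,-12,0,0,-0.03,-1,-46,-37,-12,0,0,-0.026]
  newtons: 60

```text
clock: 2.3
tcp_pos: [0.4933, 0.2489, 0.3279]
orientation: [0.0, -0.0, 1.0, 0.0]
wrist_force: [1.1, 0.8, 1.0]
finger_gap: -0.0001
grip_force: 0.0
```

```bash
cat >> h.py <<'E'
def tiltfit(Q):
    best=None; rng=np.random.default_rng(0)
    for _ in range(400):
        a=Q[rng.choice(len(Q),3,False)]; nn=np.cross(a[1]-a[0],a[2]-a[0]); l=np.linalg.norm(nn)
        if l<1e-7: continue
        nn/=l; nn*=np.sign(nn[2])
        if nn[2]<.7: continue
        inl=abs((Q-a[0])@nn)<.0018
        if best is None or inl.sum()>best.sum(): best=inl
    A=Q[best]; cc=A.mean(0); nn=np.linalg.svd(A-cc,full_matrices=False)[2][2]; nn*=np.sign(nn[2])
    ys=np.cross(nn,[1,0,0]); ys/=np.linalg.norm(ys); xs=np.cross(ys,nn)
    c2,yw,sz=rect(np.c_[(A-cc)@xs,(A-cc)@ys])
    return cc+c2[0]*xs+c2[1]*ys, nn, np.cos(yw)*xs+np.sin(yw)*ys, sz
def wrist(tag):
    p,Rm,s=pose(); im,d=read_camera("wrist"); i,f,T=cam("wrist",s); cv2.imwrite(f"pics/{tag}.png",im); np.savez(f"{tag}.npz",im=im,d=d,T=T)
    P=cloud(d,i,f,T); return im,P,cv2.cvtColor(im,cv2.COLOR_BGR2HSV).reshape(-1,3).astype(int),(i,f,T)
def colour(hsv,n):
    H=hsv[:,0]; return (((H<8)|(H>172)) if n=="red" else (abs(H-112)<14))&(hsv[:,1]>120)
E
python3 - <<'E'
from h import *
s=get_state(); print(s["tcp_pos"],np.abs(s["qvel"]).max())
im,P,hsv,(i,f,T)=wrist("w1")
for n,c in [("red",[.551,.182]),("blue",[.5615,.3115])]:
    m=near(P,c,.075)&(P[:,2]>.045)&colour(hsv,n); 
    c0,nn,x,sz=tiltfit(P[m]); print(n,m.sum(),c0.round(4),"n",nn.round(3),np.degrees(np.arccos(nn[2])).round(1),"x",x.round(3),sz, np.degrees(np.arctan2(x[1],x[0])).round(1))
    print(recognise("wrist",n+"_tin")[:3])
E
```

```text
[0.49333278 0.24889667 0.32794518] 0.9710606449649003
red 3134 [0.5486 0.1818 0.0911] n [ 0.569 -0.05   0.821] 34.8 x [ 0.819 -0.062 -0.571] [53.0, 96.6] -4.4
[{'point': [252.7, 275.2], 'confidence': 0.71}, {'point': [320.6, 25.5], 'confidence': 0.64}, {'point': [264.4, 200.3], 'confidence': 0.61}]
blue 3064 [0.5598 0.3103 0.091 ] n [ 0.569 -0.054  0.821] 34.9 x [ 0.818 -0.067 -0.572] [50.0, 96.7] -4.7
[{'point': [382.6, 207.5], 'confidence': 0.77}, {'point': [10.6, 239.0], 'confidence': 0.36}]
```

View pics/w1.png

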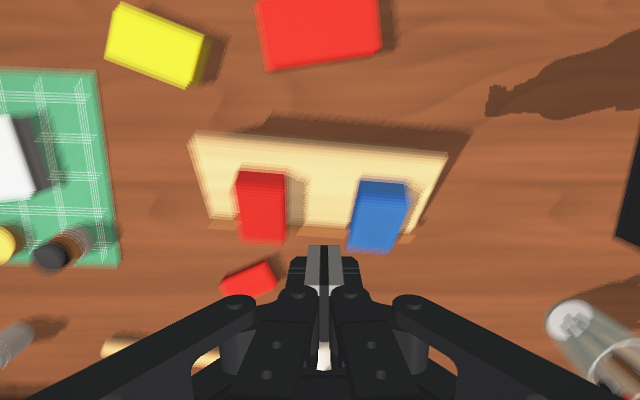

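The wrist view, slightly motion-blurred, shows the rack red tin at (262,206), the blue at (380,215) and the board tilted away. All three cameras agree within 2 mm. Next is a look at the base and the cap.

```bash
python3 - <<'E'
from h import *
p,Rm,s=pose(); print(p,np.abs(s["qvel"]).max())
Rt=frame([0,0,-1],[-np.sin(.116),np.cos(.116),0]); plan(p,Rm,np.array([.47,-.18,.31]),Rt,8)
E
```

```text
[0.49431382 0.24833456 0.32727517] 0.05626954462453325
rot deg total 6.9 dist mm 429.4
[2.8, -53.6, 2.1] [0.0, 0.0, -0.015]
[3.6, -53.5, 2.1] [0.0, 0.0, -0.015]
[4.4, -53.4, 2.1] [0.0, 0.0, -0.015]
[5.2, -53.4, 2.2] [0.0, 0.0, -0.015]
[6.0, -53.3, 2.2] [0.0, 0.0, -0.015]
[6.8, -53.2, 2.2] [0.0, 0.0, -0.015]
[7.6, -53.1, 2.2] [0.0, 0.0, -0.015]
[8.4, -53.0, 2.2] [0.0, 0.0, -0.015]
```

Call:
arm_command:
  moves: [-1,3,-60,2,0,0,-0.017,-1,4,-60,2,0,0,-0.017,-1,5,-60,2,0,0,-0.017,-1,6,-60,3,0,0,-0.017,-1,7,-60,3,0,0,-0.017,-1,8,-60,3,0,0,-0.017,-1,9,-60,3,0,0,-0.014,-1,0,0,0,0,0,0]

```text
clock: 3.45
tcp_pos: [0.471, -0.1739, 0.3084]
orientation: [-0.001, -0.056, 0.998, 0.0]
wrist_force: [0.0, -0.8, -0.2]
finger_gap: -0.0003
grip_force: 0.0
```

```bash
python3 - <<'E'
from h import *
read_camera("top")
s=get_state(); print(s["clock"],s["tcp_pos"],np.abs(s["qvel"]).max(),s["wrist_force"])
im,P,hsv,(i,f,T)=wrist("w2")
m=near(P,[.493,-.1405],.075)&(P[:,2]>.030)&(P[:,2]<.05)
print("base",rect(P[m]),np.median(P[m,2]),m.sum())
m=near(P,[.551,-.305],.03)&(P[:,2]>.13)&(P[:,2]<.17)&colour(hsv,"red"); print("cap",np.percentile(P[m],[2,50,98],axis=0).round(4),m.sum())
m2=m&(P[:,2]>.151); print(cv2.minEnclosingCircle((P[m2,:2]*1000).astype(np.float32)))
p,Rm,s=pose()
Rt=frame([0,0,-1],[-np.sin(.116),np.cos(.116),0]); plan(p,Rm,np.array([.551,-.3055,.185]),Rt,5)
E
```

```text
3.5 [ 0.47101763 -0.17195518  0.30867652] 0.05288764327461662 [-0.40045533  0.17874228 -0.24370376]
base (array([ 0.48983597, -0.14087343]), np.float32(0.11424662), [54.4, 96.2]) 0.038862454817780584 3658
cap [[ 0.536  -0.3179  0.138 ]
 [ 0.5466 -0.3045  0.1523]
 [ 0.5611 -0.2933  0.1539]] 854
((549.0505981445312, -306.984619140625), 14.25363826751709)
rot deg total 0.1 dist mm 199.8
[-12.8, -28.6, 24.8] [0.0, -0.0, -0.0]
[-12.8, -28.6, 24.8] [0.0, -0.0, -0.0]
[-12.8, -28.6, 24.8] [0.0, -0.0, -0.0]
[-12.7, -28.6, 24.8] [0.0, -0.0, -0.0]
[-12.7, -28.6, 24.8] [0.0, -0.0, -0.0]
```

View pics/w2.png

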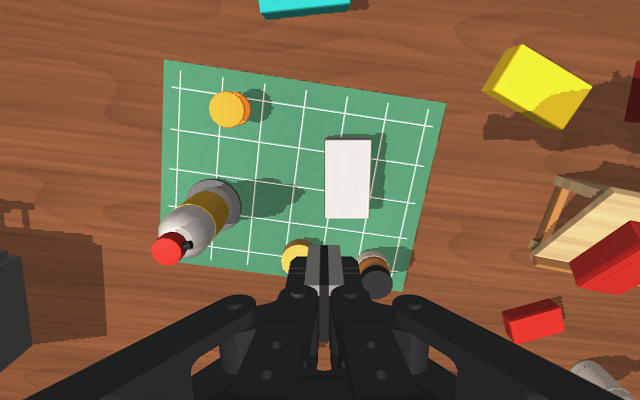

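Sharp wrist view: the base tin is at (348,178) and the red cap at (167,249). The fits agree with the fixed cameras.

Call:
arm_command:
  moves: [-1,-13,-29,24,0,0,0,-1,-13,-29,24,0,0,0,-1,-13,-28,24,0,0,0,-1,-12,-28,24,0,0,0,-1,-12,-29,24,0,0,0,-1,0,0,0,0,0,0,-1,0,0,0,0,0,0]

```text
clock: 4.42
tcp_pos: [0.5512, -0.3039, 0.1897]
orientation: [-0.0, -0.059, 0.998, 0.0]
wrist_force: [0.9, 0.6, -0.1]
finger_gap: -0.0003
grip_force: 0.0
```

Call:
arm_command:
  moves: [-1,0,-2,20,0,0,0,-1,0,0,12,0,0,0,-1,0,0,4,0,0,0,-1,0,0,4,0,0,0,-1,0,0,3,0,0,0,-1,0,0,0,0,0,0,-1,0,0,0,0,0,0]

```text
clock: 5.3
tcp_pos: [0.5511, -0.3076, 0.147]
orientation: [0.0, -0.058, 0.998, 0.0]
wrist_force: [-2.2, 5.4, 6.0]
finger_gap: 0.0002
grip_force: 2.7
```

Call:
arm_command:
  moves: [-1,0,0,2,0,0,0,-1,0,0,2,0,0,0,-1,0,0,0,0,0,0,-1,0,0,0,0,0,0]

```text
clock: 5.8
tcp_pos: [0.5512, -0.3078, 0.1458]
orientation: [0.001, -0.058, 0.998, -0.0]
wrist_force: [-5.5, 6.2, 18.2]
finger_gap: -0.0001
grip_force: 9.2
```

Call:
arm_command:
  moves: [-1,0,0,-6,0,0,0,-1,0,0,-14,0,0,0,-1,0,0,-30,0,0,0,-1,0,0,-30,0,0,0,1,0,0,-20,0,0,0,1,0,0,0,0,0,0]

```text
clock: 6.55
tcp_pos: [0.552, -0.3094, 0.2444]
orientation: [0.002, -0.058, 0.998, -0.002]
wrist_force: [-0.5, -0.3, -0.3]
finger_gap: 0.036
grip_force: 0.0
```

```bash
python3 - <<'E'
from h import *
i,f,T=cam("top"); im,d=read_camera("top"); P=cloud(d,i,f,T); hs=cv2.cvtColor(im,cv2.COLOR_BGR2HSV).reshape(-1,3).astype(int)
m=near(P,[.551,-.305],.02)&(P[:,2]>.13)&(P[:,2]<.165)&colour(hs,"red"); print("cap z now",np.percentile(P[m,2],[50,90]) if m.any() else "hidden"); z=np.load("top0.npz"); P0=cloud(z["d"],i,f,T); print(np.percentile(P0[m,2],[50,90]) if m.any() else 0)
p,Rm,s=pose(); print(s["clock"],p,s["wrist_force"])
n=np.array([.570,-.052,.820]); Rt=frame(-n,[.09,.996,0]); c=np.array([.550,.182,.0913]); print(Rt.round(3))
plan(p,Rm,c+n*.15,Rt,9)
E
```

```text
cap z now [0.15336977 0.15589108]
[0.15360266 0.15604526]
6.6 [ 0.55142285 -0.30888742  0.24274551] [-0.08872624  0.6957022  -0.15763479]
[[-0.817  0.09  -0.57 ]
 [ 0.074  0.996  0.052]
 [ 0.572  0.    -0.82 ]]
rot deg total 36.9 dist mm 491.2
[-15.5, 52.2, 3.1] [-0.007, 0.068, 0.022]
[-14.5, 52.6, 2.5] [-0.007, 0.068, 0.022]
[-13.5, 52.8, 1.9] [-0.007, 0.068, 0.022]
[-12.4, 53.1, 1.4] [-0.007, 0.068, 0.022]
[-11.3, 53.4, 1.0] [-0.007, 0.068, 0.022]
[-10.2, 53.6, 0.6] [-0.007, 0.068, 0.022]
[-9.0, 53.8, 0.4] [-0.007, 0.068, 0.022]
[-7.9, 54.0, 0.2] [-0.007, 0.068, 0.022]
[-6.7, 54.2, 0.1] [-0.007, 0.068, 0.022]
```

Call:
arm_command:
  moves: [1,-15,52,3,-0.007,0.068,0.022,1,-15,53,2,-0.007,0.068,0.022,1,-13,53,2,-0.007,0.068,0.022,1,-12,53,1,-0.007,0.068,0.022,1,-11,53,1,-0.007,0.068,0.022,1,-10,54,1,-0.007,0.068,0.022,1,-9,54,0,-0.007,0.068,0.022,1,-8,54,0,-0.007,0.068,0.022]

```text
clock: 7.6
tcp_pos: [0.6239, 0.1108, 0.2181]
orientation: [-0.263, 0.028, 0.964, 0.012]
wrist_force: [1.5, -0.8, 1.8]
finger_gap: 0.0855
grip_force: 0.0
```

Call:
arm_command:
  moves: [1,-7,54,0,-0.007,0.068,0.022,1,0,0,0,0,0,0,1,0,0,0,0,0,0]

```text
clock: 7.98
tcp_pos: [0.5981, 0.1541, 0.2245]
orientation: [-0.302, 0.039, 0.952, 0.015]
wrist_force: [0.4, -0.6, 0.2]
finger_gap: 0.0855
grip_force: 0.0
```

```bash
python3 - <<'E'
from h import *
p,Rm,s=pose(); print(p,np.abs(s["qvel"]).max(),np.round(s["joint_pos"],3),s["wrist_force"])
im,P,hsv,(i,f,T)=wrist("w3")
for n,c in [("red",[.551,.182]),("blue",[.5615,.3115])]:
    m=near(P,c,.075)&(P[:,2]>.045)&colour(hsv,n)
    if m.sum()<300: continue
    c0,nn,x,sz=tiltfit(P[m]); print(n,m.sum(),c0.round(4),"n",nn.round(3),"x",x.round(3),sz, np.degrees(np.arctan2(x[1],x[0])).round(1))
n=np.array([.570,-.052,.820]); Rt=frame(-n,[.09,.996,0]); c=np.array([.550,.182,.0913]); plan(p,Rm,c-n*.035,Rt,1)
E
```

```text
[0.59813351 0.15408874 0.22450247] 0.03857470390266526 [0.075 1.105 1.263 2.337 0.095 0.128] [ 0.37111492 -0.56631185  0.17401233]
red 7249 [0.5492 0.1821 0.0908] n [ 0.572 -0.049  0.819] x [ 0.816 -0.069 -0.574] [53.4, 95.5] -4.8
blue 8517 [0.5603 0.3113 0.0909] n [ 0.571 -0.053  0.819] x [ 0.816 -0.072 -0.574] [55.1, 96.0] -5.1
rot deg total 0.5 dist mm 178.1
[-36.0, 23.2, 172.9] [-0.0, -0.005, 0.008]
```

View pics/w3.png

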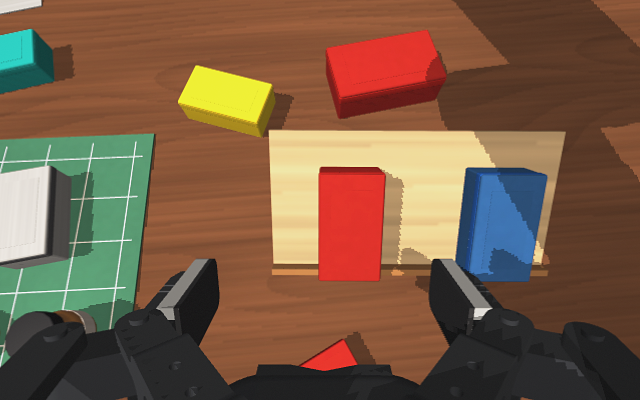

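The tilted approach put joints 3 and 4 at their range limits, because this height is out of reach. The view shows the red tin at (352,225) with the fingers about 28 mm to its right side. I'll descend partway and check the joints.

Call:
arm_command:
  moves: [1,-4,3,30,0,0,0,1,-8,6,25,0,0,0,1,-12,8,15,0,0,0,1,-12,6,8,0,0,0,1,0,0,0,0,0,0,1,0,0,0,0,0,0]

```text
clock: 8.78
tcp_pos: [0.5872, 0.1786, 0.1436]
orientation: [-0.301, 0.04, 0.953, 0.015]
wrist_force: [-0.1, -0.0, 0.1]
finger_gap: 0.0851
grip_force: 0.0
```

```bash
python3 - <<'E'
from h import *
p,Rm,s=pose(); print(p,np.abs(s["qvel"]).max(),np.round(s["joint_pos"],3),s["wrist_force"])
n=np.array([.571,-.051,.820]); Rt=frame(-n,[.09,.996,0]); c=np.array([.550,.182,.0913]); plan(p,Rm,c-n*.035,Rt,1)
E
```

```text
[0.58721857 0.17859177 0.14357173] 0.011605264940072914 [0.108 1.008 0.861 2.027 0.115 0.155] [-0.05117153 -0.02783813  0.14170647]
rot deg total 0.5 dist mm 99.3
[0.5, -0.1, 99.3] [0.002, -0.002, 0.007]
```

Call:
arm_command:
  moves: [1,0,0,30,0,0,0.007,1,0,0,30,0,0,0,1,0,0,20,0,0,0,1,0,0,12,0,0,0,1,0,0,7,0,0,0,1,0,0,0,0,0,0,1,0,0,0,0,0,0]

```text
clock: 9.65
tcp_pos: [0.5305, 0.184, 0.0629]
orientation: [-0.301, 0.043, 0.953, 0.014]
wrist_force: [0.1, -0.7, 0.0]
finger_gap: 0.0857
grip_force: 0.0
```

```bash
python3 - <<'E'
from h import *
p,Rm,s=pose(); print(p,np.abs(s["qvel"]).max(),np.round(s["joint_pos"],3),s["wrist_force"])
n=np.array([.571,-.051,.820]); Rt=frame(-n,[.09,.996,0]); c=np.array([.550,.182,.0913]); plan(p,Rm,c-n*.035,Rt,1)
im,P,hsv,_=wrist("w4")
E
```

```text
[0.53053583 0.18399458 0.06290793] 0.0015524763896261973 [0.124 0.897 0.437 1.712 0.124 0.176] [ 0.10190264 -0.7126132   0.02884883]
rot deg total 0.2 dist mm 0.6
[0.2, -0.3, 0.5] [0.002, -0.002, 0.0]
```

View pics/w4.png

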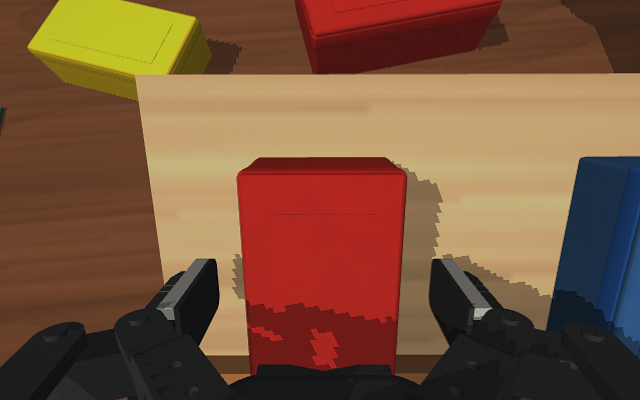

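The red tin (322,270) is centred between the open pads, so I'll close on it.

Call:
arm_command:
  moves: [-1,0,0,0,0,0,0,-1,0,0,0,0,0,0,-1,0,0,0,0,0,0,-1,0,0,0,0,0,0,-1,0,0,0,0,0,0,-1,0,0,0,0,0,0]
  newtons: 60

```text
clock: 10.45
tcp_pos: [0.5302, 0.1839, 0.0627]
orientation: [-0.301, 0.043, 0.953, 0.014]
wrist_force: [4.1, -1.3, 4.0]
finger_gap: 0.0531
grip_force: 64.4
```

Call:
arm_command:
  moves: [-1,0,0,-2,0,0,0,-1,0,0,-4,0,0,0,-1,0,0,-10,0,0,0,-1,0,0,-20,0,0,0,-1,0,0,-24,0,0,0,-1,0,0,-20,0,0,0,-1,0,0,-5,0,0,0,-1,0,0,0,0,0,0]

```text
clock: 11.45
tcp_pos: [0.5787, 0.1795, 0.1315]
orientation: [-0.301, 0.043, 0.952, 0.014]
wrist_force: [0.3, 0.2, -2.3]
finger_gap: 0.0534
grip_force: 63.8
```

```bash
python3 - <<'E'
from h import *
p,Rm,s=pose(); print(p,np.abs(s["qvel"]).max(),np.round(s["joint_pos"],3),s["wrist_force"],s["finger_gap"])
Rt=frame([0,0,-1],[-np.sin(.116),np.cos(.116),0]); plan(p,Rm,np.array([.4921,-.1408,.13]),Rt,8)
E
```

```text
[0.57870651 0.17951807 0.13150642] 0.034119591819321546 [0.11  0.983 0.78  1.971 0.116 0.164] [ 0.33111956  0.19943373 -2.32479156] 0.05335022208045708
rot deg total 37.0 dist mm 331.8
[5.8, -40.9, 4.2] [0.008, -0.076, -0.025]
[7.1, -40.7, 4.1] [0.008, -0.076, -0.025]
[8.4, -40.4, 3.8] [0.008, -0.076, -0.025]
[9.7, -40.2, 3.4] [0.008, -0.076, -0.025]
[11.0, -39.9, 3.0] [0.008, -0.076, -0.025]
[12.2, -39.6, 2.4] [0.008, -0.076, -0.025]
[13.3, -39.3, 1.8] [0.008, -0.076, -0.025]
[14.4, -38.9, 1.0] [0.008, -0.076, -0.025]
```

Call:
arm_command:
  moves: [-1,6,-41,4,0.008,-0.076,-0.025,-1,7,-41,4,0.008,-0.076,-0.025,-1,8,-40,4,0.008,-0.076,-0.025,-1,10,-40,3,0.008,-0.076,-0.025,-1,11,-40,3,0.008,-0.076,-0.025,-1,12,-40,2,0.008,-0.076,-0.025,-1,13,-39,2,0.008,-0.076,-0.025,-1,14,-39,1,0.008,-0.076,-0.025]

```text
clock: 12.45
tcp_pos: [0.4911, -0.1413, 0.1302]
orientation: [-0.001, -0.059, 0.998, 0.001]
wrist_force: [-0.0, 0.0, -2.2]
finger_gap: 0.0532
grip_force: 63.6
```

Call:
arm_command:
  moves: [-1,0,0,0,0,0,0,-1,0,0,0,0,0,0,-1,0,0,0,0,0,0]

```text
clock: 12.82
tcp_pos: [0.4932, -0.1399, 0.1305]
orientation: [-0.002, -0.059, 0.998, 0.001]
wrist_force: [1.0, 0.1, -2.1]
finger_gap: 0.053
grip_force: 63.8
```

```bash
python3 - <<'E'
from h import *
p,Rm,s=pose(); print(p,np.abs(s["qvel"]).max(),s["wrist_force"],s["finger_gap"])
im,P,hsv,_=wrist("w5")
m=near(P,[.493,-.1405],.085)&(P[:,2]>.09)&colour(hsv,"red"); print(m.sum(),np.percentile(P[m],[1,50,99],axis=0).round(4))
c0,nn,x,sz=tiltfit(P[m]); print(c0.round(4),nn.round(4),x.round(4),sz)
it,ft,Tt=cam("top"); t,d=read_camera("top"); Q=cloud(d,it,ft,Tt); hs=cv2.cvtColor(t,cv2.COLOR_BGR2HSV).reshape(-1,3).astype(int)
m=near(Q,[.493,-.1405],.085)&(Q[:,2]>.13)&(Q[:,2]<.18)&colour(hs,"red"); print("top red",m.sum(),np.percentile(Q[m],[1,50,99],axis=0).round(4))
Rt=frame([0,0,-1],[-np.sin(.116),np.cos(.116),0]); plan(p,Rm,np.array([.4921,-.1408,.07]),Rt,1)
E
```

```text
[ 0.49316784 -0.13986939  0.13049179] 0.0061141853346896365 [ 1.04011077  0.08570689 -2.12444899] 0.05303578410751715
32837 [[ 0.4429 -0.1689  0.138 ]
 [ 0.4735 -0.1414  0.1649]
 [ 0.5156 -0.1134  0.1664]]
[ 0.4822 -0.1406  0.165 ] [-2.e-03 -4.e-04  1.e+00] [0.9926 0.1212 0.002 ] [53.8, 75.9]
top red 313 [[ 0.447  -0.1424  0.1452]
 [ 0.4745 -0.1214  0.1657]
 [ 0.5429 -0.108   0.1702]]
rot deg total 0.3 dist mm 60.5
[0.9, -0.9, 60.5] [0.002, -0.004, 0.002]
```

View pics/w5.png

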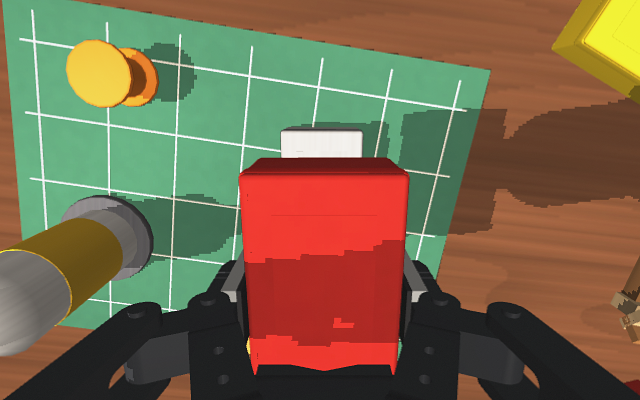

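The red tin (322,260) is held level above the base tin, which peeks out at (321,143), and their edges are aligned. Lowering with a small x/y trim.

Call:
arm_command:
  moves: [-1,1,-1,20,0,0,0,-1,0.3,-0.2,30,0,0,0,-1,0,0,20,0,0,0,-1,0,0,10,0,0,0,-1,0,0,5,0,0,0,-1,0,0,0,0,0,0,-1,0,0,0,0,0,0,-1,0,0,0,0,0,0]

```text
clock: 13.92
tcp_pos: [0.4921, -0.1425, 0.0465]
orientation: [-0.001, -0.058, 0.998, 0.0]
wrist_force: [-0.3, 0.7, -3.1]
finger_gap: 0.053
grip_force: 63.8
```

Call:
arm_command:
  moves: [-1,0,1,2,0,0,0,-1,0,0,1,0,0,0,-1,0,0,1,0,0,0,-1,0,0,0,0,0,0,-1,0,0,0,0,0,0]

```text
clock: 14.55
tcp_pos: [0.4915, -0.1413, 0.0419]
orientation: [-0.001, -0.058, 0.998, 0.0]
wrist_force: [0.1, 0.4, -3.2]
finger_gap: 0.0535
grip_force: 63.8
```

```bash
python3 - <<'E'
from h import *
p,Rm,s=pose();print(p,s["wrist_force"],s["qvel"])
im,P,hsv,_=wrist("w6")
m=near(P,[.493,-.1405],.085)&(P[:,2]>.06)&colour(hsv,"red"); c0,nn,x,sz=tiltfit(P[m]); print("red",(c0-x*sz[1]/2000+x*.048).round(4),nn.round(4),x.round(4),sz)
E
```

```text
[ 0.49150204 -0.14130245  0.04185195] [ 0.11281215  0.38826361 -3.15942814] [-6.32270872e-04 -9.83501493e-04 -5.89227364e-05 -1.43243029e-03
 -7.61191006e-04 -1.60186400e-03]
red [ 0.4905 -0.1409  0.0763] [-2.7e-03  7.0e-04  1.0e+00] [0.9935 0.1139 0.0027] [53.9, 76.2]
```

Call:
arm_command:
  moves: [-1,0,0,0.6,0,0,0,-1,0,0,0.6,0,0,0,-1,0,0,0.6,0,0,0,-1,0,0,0.6,0,0,0,-1,0,0,0,0,0,0,-1,0,0,0,0,0,0]

```text
clock: 15.35
tcp_pos: [0.4915, -0.1413, 0.0404]
orientation: [-0.001, -0.058, 0.998, 0.0]
wrist_force: [-2.5, 1.2, 6.7]
finger_gap: 0.0532
grip_force: 65.1
```

Call:
arm_command:
  moves: [-1,0,0,0.5,0,0,0,-1,0,0,0,0,0,0,-1,0,0,0,0,0,0]

```text
clock: 15.72
tcp_pos: [0.4915, -0.1413, 0.0404]
orientation: [-0.001, -0.058, 0.998, 0.0]
wrist_force: [-3.6, 0.6, 10.9]
finger_gap: 0.0534
grip_force: 65.7
```

Call:
arm_command:
  moves: [-1,0,0,0.1,0,0,0,-1,0,0,0,0,0,0,-1,0,0,0,0,0,0,-1,0,0,0,0,0,0,-1,0,0,0,0,0,0,-1,0,0,0,0,0,0,-1,0,0,0,0,0,0,-1,0,0,0,0,0,0]

```text
clock: 16.73
tcp_pos: [0.4915, -0.1413, 0.0404]
orientation: [-0.001, -0.058, 0.998, 0.0]
wrist_force: [-4.4, 0.7, 13.6]
finger_gap: 0.0535
grip_force: 65.7
```

Call:
arm_command:
  moves: [-1,0,0,-0.4,0,0,0,-1,0,0,-0.5,0,0,0,-1,0,0,0,0,0,0,-1,0,0,0,0,0,0]
  newtons: 20

```text
clock: 17.23
tcp_pos: [0.4915, -0.1413, 0.0404]
orientation: [-0.001, -0.058, 0.998, 0.0]
wrist_force: [-3.7, 0.4, 6.6]
finger_gap: 0.0534
grip_force: 64.8
```

Call:
arm_command:
  moves: [1,0,0,0,0,0,0,1,0,0,0,0,0,0,1,0,0,0,0,0,0,1,0,0,0,0,0,0,1,0,0,0,0,0,0,1,0,0,0,0,0,0]
  newtons: 60

```text
clock: 17.98
tcp_pos: [0.4915, -0.1413, 0.0397]
orientation: [-0.001, -0.058, 0.998, 0.0]
wrist_force: [-0.0, 0.5, -0.0]
finger_gap: 0.0856
grip_force: 0.0
```

```bash
python3 - <<'E'
from h import *
p,Rm,s=pose();print(p,s["wrist_force"],s["finger_gap"])
im,P,hsv,_=wrist("w7")
m=near(P,[.493,-.1405],.085)&(P[:,2]>.06)&colour(hsv,"red"); c0,nn,x,sz=tiltfit(P[m]); print("red",(c0-x*sz[1]/2000+x*.048).round(4),c0.round(4),nn.round(4),x.round(4),sz)
E
```

```text
[ 0.49149787 -0.14127848  0.03974292] [-0.01706822  0.47155626 -0.01769064] 0.08560878101721076
red [ 0.4907 -0.1408  0.0749] [ 0.4806 -0.142   0.0749] [-3.4e-03 -2.0e-04  1.0e+00] [0.9934 0.1144 0.0034] [53.8, 75.7]
```

Call:
arm_command:
  moves: [1,0,0,-10,0,0,0,1,0,0,-25,0,0,0,1,0,0,-35,0,0,0,1,0,0,-35,0,0,0,1,0,0,-10,0,0,0,1,0,0,0,0,0,0]

```text
clock: 18.77
tcp_pos: [0.4922, -0.1415, 0.1554]
orientation: [-0.001, -0.058, 0.998, 0.0]
wrist_force: [-0.5, -0.9, -1.3]
finger_gap: 0.0854
grip_force: 0.0
```

```bash
python3 - <<'E'
from h import *
p,Rm,s=pose();print(p)
n=np.array([.571,-.051,.820]); Rt=frame(-n,[.09,.996,0]); c=np.array([.561,.3115,.0913])
plan(p,Rm,c+n*.055,Rt,9)
E
```

```text
[ 0.49218755 -0.14154728  0.15535468]
rot deg total 36.8 dist mm 461.7
[-16.9, 48.4, 2.1] [-0.007, 0.067, 0.022]
[-15.9, 48.7, 1.3] [-0.007, 0.067, 0.022]
[-14.9, 49.1, 0.6] [-0.007, 0.067, 0.022]
[-13.8, 49.4, 0.0] [-0.007, 0.067, 0.022]
[-12.7, 49.7, -0.6] [-0.007, 0.067, 0.022]
[-11.5, 50.0, -1.0] [-0.007, 0.067, 0.022]
[-10.3, 50.2, -1.4] [-0.007, 0.067, 0.022]
[-9.1, 50.4, -1.7] [-0.007, 0.067, 0.022]
[-7.9, 50.7, -1.9] [-0.007, 0.067, 0.022]
```

Call:
arm_command:
  moves: [1,-17,48,2,-0.007,0.067,0.022,1,-16,49,1,-0.007,0.067,0.022,1,-15,49,1,-0.007,0.067,0.022,1,-14,49,0,-0.007,0.067,0.022,1,-13,50,-1,-0.007,0.067,0.022,1,-12,50,-1,-0.007,0.067,0.022,1,-10,50,-1,-0.007,0.067,0.022,1,-9,50,-2,-0.007,0.067,0.022]

```text
clock: 19.77
tcp_pos: [0.5812, 0.2595, 0.1367]
orientation: [-0.269, 0.031, 0.963, 0.012]
wrist_force: [1.7, -0.1, 0.9]
finger_gap: 0.0855
grip_force: 0.0
```

Call:
arm_command:
  moves: [1,-8,51,-2,-0.007,0.067,0.022,1,0,0,0,0,0,0,1,0,0,0,0,0,0]

```text
clock: 20.15
tcp_pos: [0.5925, 0.2894, 0.1365]
orientation: [-0.288, 0.038, 0.957, 0.013]
wrist_force: [-0.2, 0.0, 1.0]
finger_gap: 0.0853
grip_force: 0.0
```

```bash
python3 - <<'E'
from h import *
p,Rm,s=pose(); print(p,np.abs(s["qvel"]).max(),np.round(s["joint_pos"],3),s["wrist_force"])
im,P,hsv,_=wrist("w8")
m=near(P,[.5615,.3115],.075)&(P[:,2]>.045)&colour(hsv,"blue"); c0,nn,x,sz=tiltfit(P[m]); print("blue",m.sum(),(c0-x*sz[1]/2000+x*.048).round(4),c0.round(4),nn.round(4),x.round(4),sz)
n=np.array([.571,-.051,.820]); Rt=frame(-n,[.09,.996,0]); c=np.array([.561,.3115,.0913]); plan(p,Rm,c-n*.035,Rt,1)
E
```

```text
[0.5925072  0.2893639  0.13646192] 0.07934641099663692 [0.249 1.116 1.09  2.103 0.182 0.275] [-0.19996895  0.04234886  0.96774387]
blue 14354 [0.5607 0.3123 0.0908] [0.5605 0.3123 0.0909] [ 0.5709 -0.0505  0.8195] [ 0.8163 -0.0717 -0.5731] [53.4, 95.6]
rot deg total 1.6 dist mm 93.2
[3.6, 19.5, 91.0] [-0.002, 0.025, 0.011]
```

Call:
arm_command:
  moves: [1,3,20,0,-0.002,0.025,0.011,1,0,0,15,0,0,0,1,0,0,25,0,0,0,1,0,0,15,0,0,0,1,0,0,0,0,0,0,1,0,0,0,0,0,0]

```text
clock: 20.95
tcp_pos: [0.5598, 0.3116, 0.0973]
orientation: [-0.297, 0.043, 0.954, 0.015]
wrist_force: [-0.2, 0.6, 0.6]
finger_gap: 0.0849
grip_force: 0.0
```

```bash
python3 - <<'E'
from h import *
p,Rm,s=pose(); print(p,np.abs(s["qvel"]).max(),np.round(s["joint_pos"],3),s["wrist_force"])
n=np.array([.571,-.051,.820]); Rt=frame(-n,[.09,.996,0]); c=np.array([.561,.312,.0913]); plan(p,Rm,c-n*.035,Rt,1)
E
```

```text
[0.55981507 0.31159892 0.09727009] 0.0323738908961544 [0.283 1.038 0.821 1.923 0.211 0.312] [-0.23124449  0.56498551  0.55968909]
rot deg total 0.5 dist mm 39.5
[-4.1, 0.4, 39.3] [0.003, 0.007, -0.0]
```

Call:
arm_command:
  moves: [1,-4,1,12,0.003,0.007,0,1,0,0,14,0,0,0,1,0,0,9,0,0,0,1,0,0,4,0,0,0,1,0,0,0,0,0,0,1,0,0,0,0,0,0,1,0,0,0,0,0,0]

```text
clock: 21.82
tcp_pos: [0.5409, 0.3151, 0.0606]
orientation: [-0.301, 0.043, 0.953, 0.013]
wrist_force: [-0.1, 0.2, -0.4]
finger_gap: 0.0852
grip_force: 0.0
```

```bash
python3 - <<'E'
from h import *
p,Rm,s=pose(); print(p,np.abs(s["qvel"]).max(),np.round(s["joint_pos"],3),s["wrist_force"])
n=np.array([.571,-.051,.820]); Rt=frame(-n,[.09,.996,0]); c=np.array([.561,.312,.0913]); plan(p,Rm,c-n*.035,Rt,1)
wrist("w9")
E
```

```text
[0.54085316 0.31505671 0.06056691] 0.0035506220981244077 [0.295 1.016 0.68  1.812 0.216 0.32 ] [-0.05629069  0.21275655 -0.35987119]
rot deg total 0.1 dist mm 2.4
[0.9, -1.3, -1.8] [-0.001, -0.002, 0.0]
```

View pics/w9.png

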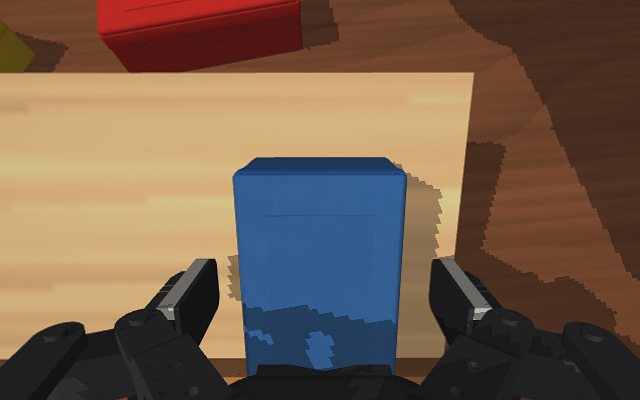

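The blue tin (320,265) sits between the pads. I'll back off 2 mm, shift about 1 mm and grip.

Call:
arm_command:
  moves: [1,1,-1,-2,0,0,0,1,0,0,0,0,0,0,-1,0,0,0,0,0,0,-1,0,0,0,0,0,0,-1,0,0,0,0,0,0,-1,0,0,0,0,0,0,-1,0,0,0,0,0,0,-1,0,0,0,0,0,0]
  newtons: 60

```text
clock: 22.88
tcp_pos: [0.5408, 0.3139, 0.0628]
orientation: [-0.301, 0.043, 0.953, 0.013]
wrist_force: [0.7, -2.0, 3.4]
finger_gap: 0.0529
grip_force: 64.8
```

Call:
arm_command:
  moves: [-1,0,0,-2,0,0,0,-1,0,0,-4,0,0,0,-1,0,0,-10,0,0,0,-1,0,0,-20,0,0,0,-1,0,0,-24,0,0,0,-1,0,0,-20,0,0,0,-1,0,0,-5,0,0,0,-1,0,0,0,0,0,0]

```text
clock: 23.88
tcp_pos: [0.5901, 0.3098, 0.1312]
orientation: [-0.301, 0.043, 0.953, 0.013]
wrist_force: [-1.0, -0.2, -3.4]
finger_gap: 0.053
grip_force: 64.4
```

```bash
python3 - <<'E'
from h import *
p,Rm,s=pose(); print(p,np.abs(s["qvel"]).max(),np.round(s["joint_pos"],3),s["wrist_force"],s["finger_gap"])
Rt=frame([0,0,-1],[-np.sin(.115),np.cos(.115),0]); plan(p,Rm,np.array([.4915,-.141,.155]),Rt,11)
E
```

```text
[0.59008079 0.30979678 0.13123503] 0.05617991386247033 [0.271 1.2   1.244 2.196 0.203 0.299] [-1.00456364 -0.17702669 -3.35933126] 0.05302736286518645
rot deg total 36.9 dist mm 462.1
[5.5, -41.6, 1.3] [0.006, -0.055, -0.018]
[6.4, -41.5, 1.2] [0.006, -0.055, -0.018]
[7.2, -41.4, 1.1] [0.006, -0.055, -0.018]
[8.0, -41.2, 0.9] [0.006, -0.055, -0.018]
[8.7, -41.1, 0.6] [0.006, -0.055, -0.018]
[9.5, -40.9, 0.4] [0.006, -0.055, -0.018]
[10.3, -40.7, 0.0] [0.006, -0.055, -0.018]
[11.0, -40.5, -0.3] [0.006, -0.055, -0.018]
[11.7, -40.3, -0.7] [0.006, -0.055, -0.018]
[12.4, -40.1, -1.2] [0.006, -0.055, -0.018]
[13.0, -39.9, -1.6] [0.006, -0.055, -0.018]
```

Call:
arm_command:
  moves: [-1,6,-42,1,0.006,-0.055,-0.018,-1,6,-42,1,0.006,-0.055,-0.018,-1,7,-41,1,0.006,-0.055,-0.018,-1,8,-41,1,0.006,-0.055,-0.018,-1,9,-41,1,0.006,-0.055,-0.018,-1,9,-41,0,0.006,-0.055,-0.018,-1,10,-41,0,0.006,-0.055,-0.018,-1,11,-40,0,0.006,-0.055,-0.018]

```text
clock: 24.88
tcp_pos: [0.5219, -0.0062, 0.1508]
orientation: [-0.093, -0.029, 0.995, 0.003]
wrist_force: [0.2, 1.3, -3.4]
finger_gap: 0.0531
grip_force: 64.2
```

Call:
arm_command:
  moves: [-1,12,-40,-1,0.006,-0.055,-0.018,-1,12,-40,-1,0.006,-0.055,-0.018,-1,13,-40,-2,0.006,-0.055,-0.018,-1,0,0,0,0,0,0,-1,0,0,0,0,0,0]

```text
clock: 25.5
tcp_pos: [0.4952, -0.1271, 0.1586]
orientation: [-0.011, -0.055, 0.998, -0.001]
wrist_force: [0.1, -0.7, -3.6]
finger_gap: 0.0531
grip_force: 64.4
```

```bash
python3 - <<'E'
from h import *
p,Rm,s=pose(); print(p,np.abs(s["qvel"]).max(),s["wrist_force"])
im,P,hsv,_=wrist("w10")
m=near(P,[p[0],p[1]],.085)&(P[:,2]>p[2]+.01)&colour(hsv,"blue"); c0,nn,x,sz=tiltfit(P[m]); print("blue",(c0-x*sz[1]/2000+x*.048).round(4),nn.round(4),x.round(4),sz)
Rt=frame([0,0,-1],[-np.sin(.115),np.cos(.115),0]); plan(p,Rm,np.array([.4915,-.141,.155]),Rt,1)
E
```

```text
[ 0.49523389 -0.12710884  0.15863801] 0.024305760064110206 [ 0.1107074  -0.7165397  -3.62974487]
blue [ 0.4956 -0.1264  0.1935] [0.0165 0.0021 0.9999] [ 0.9934  0.1137 -0.0166] [53.9, 75.1]
rot deg total 1.3 dist mm 14.8
[5.2, -13.4, 3.8] [-0.0, -0.022, -0.004]
```

Call:
arm_command:
  moves: [-1,6,-14,4,0,-0.022,-0.004,-1,0,0,20,0,0,0,-1,0,0,30,0,0,0,-1,0,0,12,0,0,0,-1,0,0,6,0,0,0,-1,0,0,0,0,0,0,-1,0,0,0,0,0,0,-1,0,0,0,0,0,0]

```text
clock: 26.55
tcp_pos: [0.4923, -0.1427, 0.0879]
orientation: [0.001, -0.058, 0.998, -0.001]
wrist_force: [0.3, 0.3, -3.0]
finger_gap: 0.0531
grip_force: 64.3
```

```bash
python3 - <<'E'
from h import *
p,Rm,s=pose(); print(p,np.abs(s["qvel"]).max(),s["wrist_force"])
im,P,hsv,_=wrist("w11")
m=near(P,[p[0],p[1]],.085)&(P[:,2]>p[2]+.01)&colour(hsv,"blue"); c0,nn,x,sz=tiltfit(P[m]); print("blue",(c0-x*sz[1]/2000+x*.048).round(4),nn.round(4),x.round(4),sz)
Rt=frame([0,0,-1],[-np.sin(.115),np.cos(.115),0]); plan(p,Rm,np.array([.4908,-.1413,.08]),Rt,1)
E
```

```text
[ 0.49234717 -0.14273154  0.08785169] 0.00349534315397387 [ 0.33739355  0.27996805 -3.04504128]
blue [ 0.4919 -0.1421  0.1227] [-0.0071  0.0014  1.    ] [0.9931 0.1171 0.0069] [53.8, 74.7]
rot deg total 0.2 dist mm 8.1
[1.4, 1.6, 7.8] [-0.002, 0.002, 0.0]
```

View pics/w11.png

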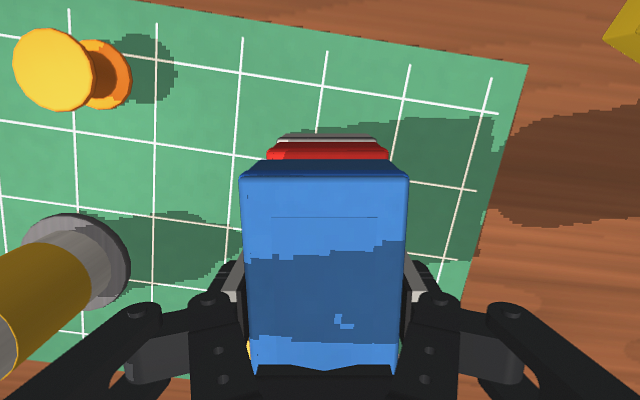

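The blue tin (323,265) hovers above the red (328,153), which sits on the base, with about 12 mm to go and a 1.3 mm trim.

Call:
arm_command:
  moves: [-1,1.3,1.4,4,0,0,0,-1,0,0,3,0,0,0,-1,0,0,2,0,0,0,-1,0,0,1,0,0,0,-1,0,0,0,0,0,0,-1,0,0,0,0,0,0]

```text
clock: 27.35
tcp_pos: [0.4905, -0.1413, 0.0771]
orientation: [0.0, -0.058, 0.998, -0.001]
wrist_force: [-0.5, -0.8, -3.2]
finger_gap: 0.0533
grip_force: 64.3
```

```bash
python3 - <<'E'
from h import *
p,Rm,s=pose(); print(p,np.abs(s["qvel"]).max(),s["wrist_force"])
im,P,hsv,_=wrist("w12")
m=near(P,[p[0],p[1]],.085)&(P[:,2]>p[2]+.01)&colour(hsv,"blue"); c0,nn,x,sz=tiltfit(P[m]); print("blue",(c0-x*sz[1]/2000+x*.048).round(4),nn.round(4),x.round(4),sz)
E
```

```text
[ 0.49045501 -0.14126737  0.07712499] 0.0026535279078298765 [-0.45038676 -0.75595217 -3.24018791]
blue [ 0.49   -0.1405  0.112 ] [-6.2e-03  6.0e-04  1.0e+00] [0.9924 0.1232 0.0061] [53.8, 75.0]
```

Call:
arm_command:
  moves: [-1,-0.4,0,0.5,0,0,0,-1,0,0,0.5,0,0,0,-1,0,0,0.5,0,0,0,-1,0,0,0.5,0,0,0,-1,0,0,0,0,0,0,-1,0,0,0,0,0,0]

```text
clock: 28.15
tcp_pos: [0.4909, -0.1412, 0.076]
orientation: [0.001, -0.058, 0.998, -0.001]
wrist_force: [-2.7, 0.7, 6.2]
finger_gap: 0.0532
grip_force: 65.7
```

Call:
arm_command:
  moves: [-1,0,0,0.5,0,0,0,-1,0,0,0,0,0,0,-1,0,0,0,0,0,0]

```text
clock: 28.52
tcp_pos: [0.4909, -0.1412, 0.076]
orientation: [0.001, -0.058, 0.998, -0.001]
wrist_force: [-4.3, 1.8, 9.6]
finger_gap: 0.0527
grip_force: 66.2
```

Call:
arm_command:
  moves: [-1,0,0,0.2,0,0,0,-1,0,0,0,0,0,0,-1,0,0,0,0,0,0,-1,0,0,0,0,0,0,-1,0,0,0,0,0,0,-1,0,0,0,0,0,0,-1,0,0,0,0,0,0,-1,0,0,0,0,0,0]

```text
clock: 29.52
tcp_pos: [0.4909, -0.1412, 0.076]
orientation: [0.001, -0.058, 0.998, -0.001]
wrist_force: [-3.6, 0.8, 11.2]
finger_gap: 0.0533
grip_force: 66.3
```

Call:
arm_command:
  moves: [-1,0,0,-0.4,0,0,0,-1,0,0,-0.5,0,0,0,-1,0,0,0,0,0,0,-1,0,0,0,0,0,0]

```text
clock: 30.02
tcp_pos: [0.4909, -0.1412, 0.076]
orientation: [0.001, -0.058, 0.998, -0.001]
wrist_force: [-2.4, 1.3, 7.2]
finger_gap: 0.0532
grip_force: 65.5
```

Call:
arm_command:
  moves: [1,0,0,0,0,0,0,1,0,0,0,0,0,0,1,0,0,0,0,0,0,1,0,0,0,0,0,0,1,0,0,0,0,0,0,1,0,0,0,0,0,0]

```text
clock: 30.78
tcp_pos: [0.4908, -0.1412, 0.0752]
orientation: [0.0, -0.058, 0.998, -0.001]
wrist_force: [0.8, 0.2, -0.3]
finger_gap: 0.0854
grip_force: 0.0
```

Released. I'll retreat straight up, check, and hand in.

Call:
arm_command:
  moves: [1,0,0,-10,0,0,0,1,0,0,-25,0,0,0,1,0,0,-35,0,0,0,1,0,0,-35,0,0,0,1,20,0,-30,0,0,0,1,40,0,0,0,0,0,1,0,0,0,0,0,0,1,0,0,0,0,0,0]

```text
clock: 31.78
tcp_pos: [0.4316, -0.1481, 0.2109]
orientation: [0.001, -0.057, 0.998, -0.001]
wrist_force: [0.1, -0.1, -0.2]
finger_gap: 0.0853
grip_force: 0.0
```

```bash
python3 - <<'E'
from h import *
p,Rm,s=pose(); print(p,np.abs(s["qvel"]).max(),s["wrist_force"])
for c in ["scene","wrist"]:
    im,d=read_camera(c); i,f,T=cam(c); P=cloud(d,i,f,T); hs=cv2.cvtColor(im,cv2.COLOR_BGR2HSV).reshape(-1,3).astype(int)
    m=near(P,[.492,-.141],.08)&(P[:,2]>.1)&(P[:,2]<.125)&colour(hs,"blue"); print(c,rect(P[m]),np.median(P[m,2]),m.sum())
    m=near(P,[.551,-.305],.02)&(P[:,2]>.13)&colour(hs,"red"); print("cap",np.percentile(P[m,2],90) if m.any() else None)
    if c=="scene": cv2.imwrite("pics/fin.png",cv2.resize(im[130:300,140:460],None,fx=2.4,fy=2.4))
E
```

```text
[ 0.43155497 -0.14811351  0.21086734] 0.019392710190685437 [ 0.07491003 -0.14391129 -0.20205825]
scene (array([ 0.49342123, -0.13936446]), np.float32(0.11521041), [53.5, 98.0]) 0.11058697072649315 602
cap 0.15453021495648045
wrist (array([ 0.49040417, -0.14038364]), np.float32(0.11552759), [54.4, 96.6]) 0.11053014420433196 8376
cap 0.13908550663582783
```

View pics/fin.png

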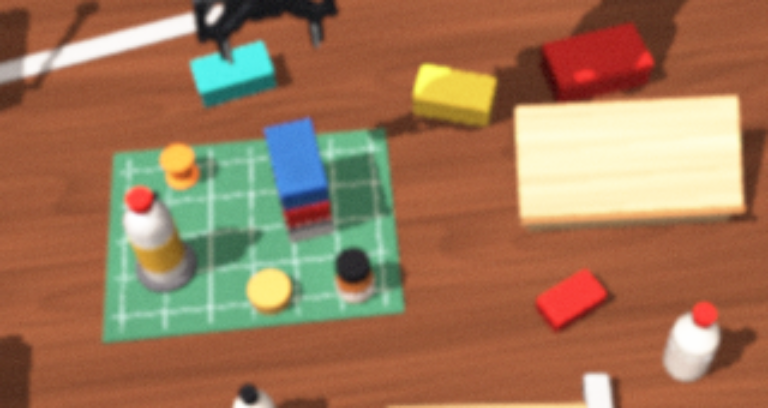

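The final view shows a square column (blue, red, steel) at (297,180), the cap up at (140,198) and the bystanders in place.

```bash
python3 -c "
from workcell import hand_in
print(hand_in())"
```

```text
the job is handed in; nothing more can be done
None
```

I pressed the cap and let it spring back, stacked the red and blue tins on the bare-metal tin within about 1–2 mm by camera, pressed each with about 14–16 N (estimated from the wrist force), and handed in at about 32 s; the hand-in gave no verdict.

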